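Load a device carrier under the sprung hold-down arm of a test fixture

TASK

Load the device carrier into the test fixture: set it on the fixture's plate with its ramped nose toward the hold-down arm, slide it gently between the guide rails so that the nose pushes the sprung arm up and the carrier slips beneath it, and stop where the arm's roller drops into the groove across the carrier's top. Let go, so that the arm alone holds the carrier down; force nothing, and leave the solder spool, the bottle and the heat sink where they are.

Things in the scene. Friction and masses are not known exactly. Their poses are not given: they have to be found in the camera images.
- carrier: Loose aluminium block 100 x 36 x 20 mm (x, y, z), 0.13-0.25 kg, upright on the bench; origin at the centre of its underside, x toward the nose. The nose's top 10 mm slope at 45 degrees: top edge at x = +40, front at x = +50 mm, there 10 mm high.
- carrier_grip (a point): Middle of the carrier's upright black grip, 45 mm above its underside, at x = -35 mm. The grip is 26 mm long (x), 12 mm thick (y) and stands on the block from 20 to 60 mm above the underside: pinch it across y, fingertips at least 22 mm above the underside. Axes as the carrier's.
- carrier_groove (a point): Middle of the V groove across the carrier's top along y, at top level (z = 20, x = -5 mm of the carrier). It is 14 mm wide, 7 mm deep, with 45 degree sides. Within about 4 mm of the groove's middle the roller draws the carrier in by itself once it is let go; 9 mm past it the roller meets the grip.
- fixture: Fixed smooth grey plate 240 x 110 x 10 mm; origin at its underside, x = push-in direction; plate from x = -150 to +90 mm, top at z = 10 mm. Two dark rails, 9 mm high, along y = 0: straight from x = -20 to +55 mm, 39 mm apart inside (1.5 mm play a side), flared from x = -20 to -46 mm to about 45 mm apart. A dark clamp block bridges the rails and holds the arm. Push with under 20 N.
- fixture_entry (a point): Point on the plate's top, at x = -98 mm, y = 0 of the fixture, axes as the fixture's: a carrier set down with its origin here touches neither rails nor roller, and then slides in along +x. With the roller in the groove the carrier's origin stands between x = -31 and +9 mm of the fixture.
- hold_down (a joint): Sprung hold-down arm (rad, + = up). Its end carries a free grey roller, 16 mm across, 26 mm long. 0: lowest, roller's underside 12 mm over the plate; 0.16: on the carrier's flat top (spring 6 N); 0.085: in the groove, 45 mm of travel later. Climbing the nose takes 6-15 N. The clamp is set anywhere in its slots: roller at x = -35 to +5 mm of the fixture, unmeasured; find it by feel or sight.
- solder_spool: Spool of solder wire, 49 mm across, 43 mm high, standing; origin at its underside. Leave alone.
- flux_bottle: Small white bottle, 30 mm across, 74 mm high, standing; origin at its underside. Leave alone.
- heat_sink: Finned aluminium heat sink, 30 x 30 x 17 mm; origin at its underside. Leave alone.
Not all that is in view belongs to the job. What is shaped like the carrier but green is not meant.

How it is judged:
On the way:
1. the carrier's nose has pushed the hold-down arm up and the roller runs on the carrier's top (value of joint hold_down between 0.14 and 0.19 rad and contact force between carrier and hold_down above 2 N and x of carrier in the frame of fixture above -0.085 m), for 0.1 s.
At the end, for the whole second after the job is handed in: The carrier lies flat on the fixture's plate (within 2 mm and 0.05 rad), in line with the rails (0.08 rad), pushed in past x = -38 mm of the fixture, released and still; the hold-down arm bears on it with more than 2.5 N and its roller lies in the groove (arm angle between 0.055 and 0.115) (value of joint hold_down between 0.055 and 0.115 rad and contact force between carrier and hold_down above 2.5 N and x of carrier in the frame of fixture above -0.038 m and z of carrier in the frame of fixture between 0.0085 and 0.012 m and angle between the x axis of carrier and the x axis of fixture, either way round below 0.08 rad and angle between carrier's own z axis and vertical below 0.05 rad and linear speed of carrier below 0.01 m/s); the robot touches nothing.
It fails at once if the carrier is pressed against the fixture's plate or rails with more than 50 N (contact force between carrier and fixture above 50 N).
It fails at once if the hold-down arm is loaded with more than 25 N (contact force between anything else and hold_down above 25 N).
It fails at once if the solder spool is shifted by more than 20 mm (distance of solder_spool from where it was at the start of the episode above 0.02 m).
It fails at once if the flux bottle is shifted by more than 20 mm (distance of flux_bottle from where it was at the start of the episode above 0.02 m).
It fails at once if the heat sink is shifted by more than 20 mm (distance of heat_sink from where it was at the start of the episode above 0.02 m).
It also fails if it takes over 64 s, if anything falls off the work surface, if the arm or the gripper's body presses on something with over 40 N, if the wrist force passes 120 N, or if a joint passes its speed limit or range.

ROBOT

A 6-joint arm with a two-finger parallel gripper is mounted at the origin on a cart in front of the work surface, level with it; the furniture and walls round the work are solid. World frame = base frame: x ahead of the robot, y to its left, z up, the work surface at z = 0. Lengths are in m, angles in rad, forces in N, time in s.
With the tool pointing down it reaches from about 0.225 to 0.725 m from the base axis. Payload 3.1 kg.
Tool frame: the origin (TCP) lies on the front face of the gripper's body, between the roots of the fingers; the fingertips stand 73 mm ahead of it and the grasp point (between the pads) lies 54 mm ahead of it; z points along the fingers, y is the line along which they close (so a half turn about z gives the same grasp; the last joint's range is limited). The gripper opens to 85 mm and grips with 20 to 120 N. Pads are 22 mm wide; open, the fingers measure 114 mm over their backs; the gripper's body (76 mm by 85 mm) begins 54 mm behind the grasp point. The pads swing forward as they close: fully open they stand 13 mm farther back than shut.
Start: joints at [-1.324, 0.048, 0.099, 1.622, 0, 1.443], TCP at [0.192, -0.489, 0.304] pointing down, gripper open.
Joint ranges: [-2.91, 2.91], [-0.99, 1.94], [-1.21, 1.42], [-2.12, 2.29], [-1.49, 1.47], [-3.14, 3.14]. Speed limits (rad/s): [2.79, 2.79, 3.14, 3.14, 3.14, 3.14].

INTERFACE

Orientations are given as a unit quaternion [w, x, y, z].
In Python, from workcell import bot gives the robot as it stands. Calls block until the motion is done:
- bot.reach(position, orientation): joint-space move of the TCP to a pose.
- bot.move_l(position, rot=None, max_speed=0.15): straight line of the TCP; rot=None keeps the orientation; max_speed is the mean speed in m/s.
- bot.move_j(angles): joint-space move.
- bot.set_gripper(opening, grip_force=None): opening from 0.0 (shut) to 1.0 (fully open); grip_force is the grip in N (None keeps the last); returns when the fingers have stopped.
- bot.sleep(seconds).
- bot.solve_ik(position, orientation): joint angles nearest the present ones, or None.
- bot.read_state(): the state.
- bot.read_camera(name): name is "side" or "top"; returns a dict with "color" (420x560x3 uint8, red, green, blue), "z_map" (420x560 float32, m along the optical axis (not along the pixel's ray), 0 where there is no reading), "camera_matrix" (3x3 intrinsics, pixels), "R" (3x3) and "t" (3): a world point X has camera coordinates R X + t. Camera axes: x right, y down, z forward; pixel columns grow to the right and rows downward; lengths in m; the calibration is good to about 2 mm. A picture is of the moment at which its call begins.
A pose or a line that the arm cannot do raises bot.Unreachable and nothing moves.
- bot.job_done(): hands the job in; it is judged then, once.
The state is a dict: "time_s": time; "joint_pos": joint angles; "joint_velocities": joint speeds; "joint_efforts": joint torques, N m; "eef_pos": TCP position; "ee_rot": TCP orientation; "ft_force": force on the tool from outside, world axes, zero at the start; "torque": the same for the moment, N m; "opening": opening from 0.0 (shut) to 1.0 (fully open); "gripper_force": force on a finger pad.
Only numpy, scipy, OpenCV 4.12 (cv2) and the standard library are available. Lean on these libraries where they do the work, as an engineer would, in place of code of your own. Each camera call takes 0.05 s, during which the arm holds its last target. There are 200 camera calls.

## Working session

There is one attempt and no reset: what is moved stays moved. The work goes in short steps, each a Python script; the robot and the scene stay as the last script left them, time stands still between calls to the robot, and variables do not carry over. Pictures are saved under pics/ and viewed, at most 10 in all, crops included, and the job is handed in when it is done.

```bash
mkdir -p pics; ls; python3 - <<'E'
from workcell import bot
import cv2,numpy as np,pickle
for n in("top","side"):
    d=bot.read_camera(n); pickle.dump(d,open(f"pics/{n}0.pkl","wb"))
    cv2.imwrite(f"pics/{n}0.png",cv2.cvtColor(d["color"],cv2.COLOR_RGB2BGR))
    print(n,d["camera_matrix"].tolist(),-d["R"].T@d["t"],d["R"].round(2).tolist())
s=bot.read_state();print(s["time_s"],s["ft_force"],s["ee_rot"],s["opening"])
E
```

```text
pics
top [[463.2625575936859, 0.0, 285.8645992870515], [0.0, 463.2625575936859, 210.75841168540867], [0.0, 0.0, 1.0]] [ 0.33572493 -0.03476921  1.15830454] [[-0.02, -1.0, -0.02], [-0.98, 0.02, -0.19], [0.19, 0.01, -0.98]]
side [[481.0703333186121, 0.0, 284.1258279801772], [0.0, 481.0703333186121, 204.7515222669442], [0.0, 0.0, 1.0]] [ 0.26120295 -1.16577271  0.58465472] [[0.97, -0.26, -0.03], [-0.13, -0.4, -0.91], [0.23, 0.88, -0.42]]
0.1 [ 0.11272061  0.29998108 -0.81792159] [-1.07421603e-03  9.82493588e-01  1.86293293e-01 -6.11485234e-05] 0.9989909021911305
```

View pics/top0.png

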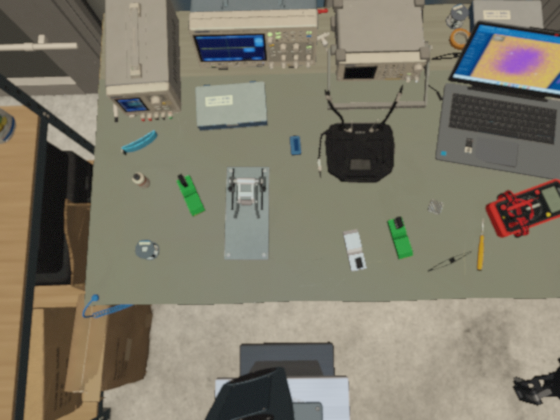

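View pics/side0.png

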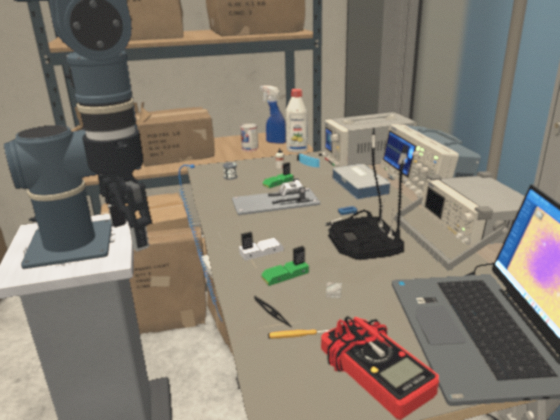

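The top view shows three carrier-shaped things: green at (190,195), green at (400,238), and bare aluminium with a black grip at (355,250). The aluminium one fits the description. The fixture is at (246,212), with its rails and arm at the upper end, so push-in is up the image (about +x). I'll confirm with one enlarged crop.

```bash
cat > h.py <<'E'
import numpy as np,cv2,pickle
from scipy.spatial.transform import Rotation as Ro
def cloud(d):
    K=d["camera_matrix"];v,u=np.indices(d["z_map"].shape);z=d["z_map"]
    P=np.stack([(u-K[0,2])/K[0,0]*z,(v-K[1,2])/K[1,1]*z,z],-1)
    return (P-d["t"])@d["R"]
def ray(d,u,v,h):  # pixel -> world at height h
    K=d["camera_matrix"];c=-d["R"].T@d["t"]
    r=d["R"].T@np.array([(u-K[0,2])/K[0,0],(v-K[1,2])/K[1,1],1]);return c+r*(h-c[2])/r[2]
def proj(d,X):
    c=np.asarray(X)@d["R"].T+d["t"];K=d["camera_matrix"];return (c@K.T)[...,:2]/c[...,2:]
E
python3 - <<'E'
from h import *
d=pickle.load(open("pics/top0.pkl","rb"));c=d["color"]
cv2.imwrite("pics/crop1.png",cv2.resize(cv2.cvtColor(c[158:276,216:376],cv2.COLOR_RGB2BGR),None,fx=5,fy=5,interpolation=cv2.INTER_CUBIC))
P=cloud(d)
for nm,(u,v,h) in dict(car=(355,250,.02),plate_tl=(226,168,.01),plate_tr=(269,168,.01),plate_bl=(224,258,.01),plate_br=(268,258,.01),spool=(147,250,.04),bottle=(140,180,.07),sink=(435,207,.017)).items(): print(nm,ray(d,u,v,h).round(3),P[v,u].round(3))
E
```

```text
car [ 0.45  -0.186  0.02 ] [ 0.451 -0.187  0.015]
plate_tl [0.669 0.134 0.01 ] [0.669 0.135 0.008]
plate_tr [0.666 0.024 0.01 ] [ 0.669  0.024 -0.001]
plate_bl [0.437 0.137 0.01 ] [0.438 0.138 0.005]
plate_br [0.435 0.028 0.01 ] [ 0.437  0.029 -0.004]
spool [0.457 0.321 0.04 ] [0.457 0.32  0.042]
bottle [0.625 0.335 0.07 ] [0.628 0.339 0.059]
sink [ 0.555 -0.391  0.017] [ 0.556 -0.392  0.012]
```

View pics/crop1.png

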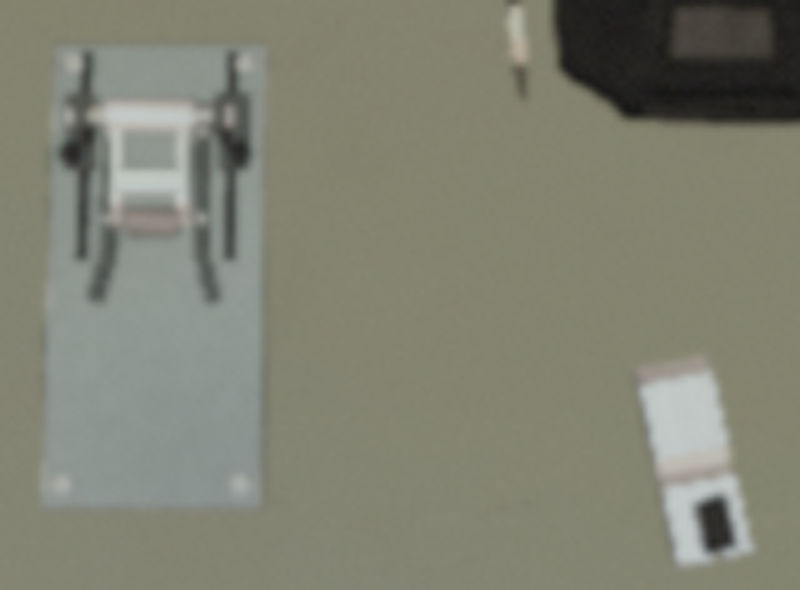

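The crop shows the aluminium carrier at pixel (355,250). Its ramp points up (front edge near (350,230)), its groove is at (355,251) and its black grip is at (359,263). The rails flare toward the bottom of the image, their ends near (236,218) and (258,218), and the roller is at about (246,202). Next I fit the rectangles metrically.

```bash
cat >> h.py <<'E'
def rect(d,mask,h):
    n,l,s,_=cv2.connectedComponentsWithStats(mask.astype(np.uint8)); i=1+np.argmax(s[1:,4])
    cs,_=cv2.findContours((l==i).astype(np.uint8),cv2.RETR_EXTERNAL,cv2.CHAIN_APPROX_NONE)
    p=np.array([ray(d,u,v,h)[:2] for u,v in cs[0][:,0]])
    return cv2.minAreaRect((p*1000).astype(np.float32)),s[i]
def win(shape,u0,u1,v0,v1):
    m=np.zeros(shape,bool);m[v0:v1,u0:u1]=1;return m
E
python3 - <<'E'
from h import *
d=pickle.load(open("pics/top0.pkl","rb"));c=d["color"].astype(int);up=cv2.resize(d["color"],None,fx=4,fy=4,interpolation=cv2.INTER_CUBIC)
D=dict(d);K=d["camera_matrix"].copy();K[:2]*=4;K[0,2]+=1.5;K[1,2]+=1.5;D["camera_matrix"]=K
U=up.astype(int);sh=U.shape[:2]
w=win(sh,860,1100,650,1050)
print("bench",c[240,300],"plate",c[240,246])
print("plate",rect(D,w&(U[...,2]-U[...,0]>-4),.010))
w=win(sh,1350,1490,900,1100)
m=w&((U.min(-1)>155)|((U.max(-1)<70)))
print("car@20",rect(D,w&(U.min(-1)>135),.02))
k,s=rect(D,w&(U.max(-1)<80),.06);print("grip@60",k)
for X in((.246*0+246.4,202.4,.035),): print("roller",ray(d,*X))
for u,v in((235.7,217.8),(258.3,217.6),(237.8,186),(256.8,186)): print("rail",ray(d,u,v,.019))
P=cloud(d);Q=P[155:265,220:275].reshape(-1,3)
for z0 in (.025,.04,.06,.08):
    q=Q[Q[:,2]>z0]; 
    if len(q):print(z0,len(q),q.min(0).round(3),q.max(0).round(3))
s=pickle.load(open("pics/side0.pkl","rb"))
E
```

```text
bench [133 132 113] plate [138 147 142]
plate (((552.1526489257812, 81.28129577636719), (108.61872100830078, 236.12416076660156), 89.16243743896484), array([  898,   670,   176,   368, 55530], dtype=int32))
car@20 (((450.20648193359375, -184.96853637695312), (99.59310913085938, 40.44246292114258), 9.84799861907959), array([1374,  919,   95,  167, 8897], dtype=int32))
grip@60 ((416.5885925292969, -188.10818481445312), (21.954326629638672, 11.59736156463623), 10.824652671813965)
roller [0.57194592 0.07925034 0.035     ]
rail [0.5364976  0.10768802 0.019     ]
rail [0.53591595 0.0511001  0.019     ]
rail [0.61819217 0.10268703 0.019     ]
rail [0.61720345 0.05449031 0.019     ]
0.025 440 [ 0.336 -0.035  0.025] [0.634 0.129 1.158]
0.04 345 [ 0.336 -0.035  0.04 ] [0.634 0.121 1.158]
0.06 24 [ 0.336 -0.035  0.06 ] [0.624 0.063 1.158]
0.08 22 [ 0.336 -0.035  1.158] [ 0.336 -0.035  1.158]
```

```bash
cat >> h.py <<'E'
def q(yaw): return [0,float(np.cos(yaw/2)),float(np.sin(yaw/2)),0]
YF=-0.0147; F=np.array([.582,.081])
def fx(x,y=0): return F+np.array([x*np.cos(YF)-y*np.sin(YF),x*np.sin(YF)+y*np.cos(YF)])
def st(bot,n=""):
    s=bot.read_state();print(n,round(s["time_s"],2),s["eef_pos"].round(4) if hasattr(s["eef_pos"],"round") else s["eef_pos"],np.round(s["ft_force"],1),round(s["opening"],3),np.round(s["gripper_force"],1));return s
def snap(bot,f,u0,u1,v0,v1,k,n="top"):
    d=bot.read_camera(n);pickle.dump(d,open(f"pics/{f}.pkl","wb"))
    cv2.imwrite(f"pics/{f}.png",cv2.resize(cv2.cvtColor(d["color"][v0:v1,u0:u1],cv2.COLOR_RGB2BGR),None,fx=k,fy=k,interpolation=cv2.INTER_CUBIC));return d
E
python3 - <<'E'
from h import *; from workcell import bot
g=[.416,-.189]
bot.reach([*g,.20],q(.18));st(bot,"above")
bot.move_l([*g,.100]);st(bot,"down")
bot.set_gripper(0,40);st(bot,"grip")
bot.move_l([*g,.17]);bot.sleep(.2);st(bot,"lift")
e=fx(-.098-.035)
bot.reach([*e,.17],q(YF));st(bot,"over")
bot.move_l([*e,.118]);bot.sleep(.2);st(bot,"low")
snap(bot,"p2",200,330,160,280,5)
snap(bot,"p2s",200,380,140,260,4,"side")
E
```

```text
above 1.54 [ 0.4161 -0.1898  0.2004] [ 0.4 -0.2  0.2] 0.998 0.0
down 2.36 [ 0.4165 -0.1896  0.1008] [ 0.3 -0.4  0.3] 0.999 0.0
grip 3.02 [ 0.4161 -0.1892  0.1001] [ 0.5 -0.3  0.3] 0.132 43.2
lift 3.83 [ 0.4151 -0.1884  0.1683] [ 0.7 -0.5 -1.8] 0.13 42.8
over 8.34 [0.449  0.0829 0.17  ] [ 0.4  0.4 -1.2] 0.136 42.9
low 9.04 [0.4501 0.083  0.1196] [-0.2 -0.7 -2.9] 0.129 42.8
```

View pics/p2s.png

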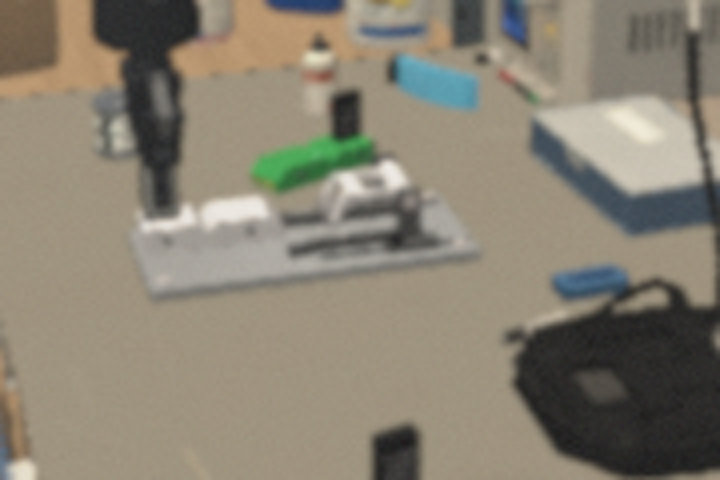

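View pics/p2.png

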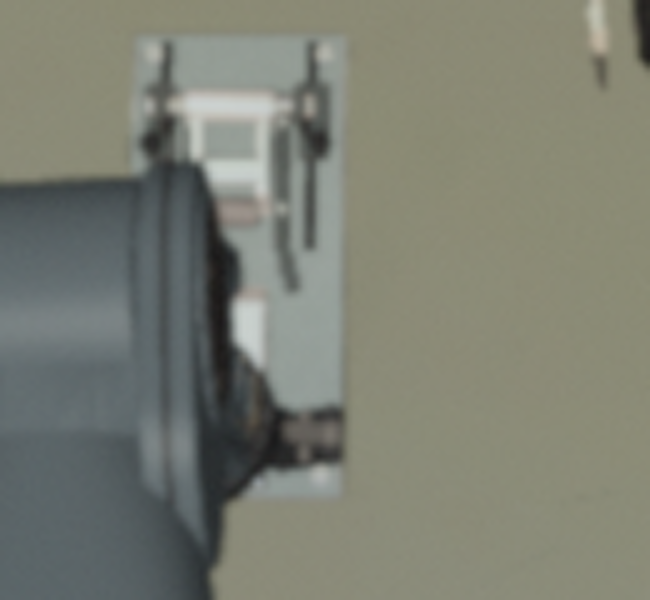

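The side crop shows the carrier held level just above the plate, nose toward the arm, at crop (205,222). In the top crop its right edge is at (265,325) and the right rail's inner edge at about (276,200). I'll check lateral alignment from these, then set it down by feel.

```bash
python3 - <<'E'
from h import *; from workcell import bot
d=pickle.load(open("pics/p2.pkl","rb"))
def fl(u,v,h):
    p=ray(d,200+(u+.5)/5-.5,160+(v+.5)/5-.5,h)[:2]-F;c,s=np.cos(YF),np.sin(YF);return np.round([p[0]*c+p[1]*s,-p[0]*s+p[1]*c],4)
print("carrier right edge",fl(265,310,.0395),fl(265,345,.0395))
print("nose top edge",fl(250,294,.0395))
print("plate right",fl(347,60,.01),fl(344,450,.01))
g=d["color"].astype(int).sum(-1)
for v in (187,192,197,202): print("rail row",v,g[v,248:266])
for v in (223,227): print("carrier row",v,g[v,246:258])
e=fx(-.133);z=.1185
f0=np.array(bot.read_state()["ft_force"])
while z>.104:
    z-=.001;bot.move_l([*e,z],max_speed=.02);s=bot.read_state();f=np.array(s["ft_force"])-f0
    print(round(z,4),np.round(s["eef_pos"][2],4),f.round(1))
    if f[2]>4: break
st(bot)
E
```

```text
carrier right edge [-0.0591 -0.0183] [-0.0764 -0.0185]
nose top edge [-0.0511 -0.0108]
plate right [ 0.0756 -0.0562] [-0.1249 -0.0558]
rail row 187 [459 462 484 543 568 499 377 303 270 295 368 351 267 191 154 140 141 234]
rail row 192 [571 569 570 576 574 496 372 300 271 294 383 418 372 278 242 336 395 425]
rail row 197 [478 480 506 569 589 515 400 321 281 317 408 441 386 265 249 380 451 464]
rail row 202 [438 439 431 435 471 482 431 407 413 386 417 440 381 260 246 383 452 463]
carrier row 223 [390 546 604 611 608 593 535 467 452 464 464 465]
carrier row 227 [341 515 592 611 608 593 528 452 442 459 458 460]
0.1175 0.1176 [-1.  -0.3 -0.5]
0.1165 0.1163 [-0.5 -0.1 -0.8]
0.1155 0.1153 [-1.3 -0.3 -0.6]
0.1145 0.1144 [-1.1 -0.4 -1. ]
0.1135 0.1134 [-0.8 -1.4 -0.9]
0.1125 0.1124 [-0.4 -0.4 -1.2]
0.1115 0.1114 [-1.1 -0.4 -0.2]
0.1105 0.1104 [-0.6 -0.4 -0.7]
0.1095 0.1101 [-2.9 -0.7  2.9]
0.1085 0.11 [-3.3 -1.5  8.6]
 11.64 [0.4494 0.083  0.11  ] [-2.5 -1.1  7. ] 0.138 44.2
```

```bash
sed -i 's/F=np.array(\[.582,.081\])/F=np.array([.582,.0804])/' h.py; cat >> h.py <<'E'
def push(bot,x0,x1,dx,y=0.,z=.1091,v=.03,stop=None):
    """slide the carrier origin from fixture x0 to x1, yielding sideways; returns log"""
    L=[]
    for x in np.arange(x0,x1+1e-6,dx):
        bot.move_l([*fx(x-.035,y),z],max_speed=v);s=bot.read_state()
        f=np.array(s["ft_force"]);p=np.array(s["eef_pos"])
        a=(p[0]-F[0])*np.cos(YF)+(p[1]-F[1])*np.sin(YF)+.035
        L.append((x,a,*f));print("%.1f act %.1f y %.1f z %.1f F %s"%(x*1e3,a*1e3,y*1e3,p[2]*1e3,f.round(1)))
        if abs(f[1])>2.5:y+=np.sign(f[1])*.0002
        if np.hypot(f[0],f[1])>17 or abs(f[2])>22 or (stop and stop(L)):print("STOP");break
    return L,y
E
python3 - <<'E'
from h import *; from workcell import bot
bot.move_l([*fx(-.133),.1091],max_speed=.02);st(bot)
L,y=push(bot,-.095,-.038,.003)
snap(bot,"p3s",230,370,160,230,5,"side");st(bot)
E
```

```text
11.89 [0.4495 0.0825 0.11  ] [-2.1  0.3  6. ] 0.134 44.1
-95.0 act -94.3 y 0.0 z 110.0 F [-1.4  1.3  5.7]
-92.0 act -91.3 y 0.0 z 110.1 F [-1.1  0.2  5.2]
-89.0 act -88.3 y 0.0 z 110.0 F [-1.3 -0.1  5.4]
-86.0 act -85.3 y 0.0 z 110.0 F [-0.8  0.4  5.3]
-83.0 act -82.3 y 0.0 z 110.1 F [-2.4 -0.4  5.8]
-80.0 act -79.3 y 0.0 z 110.1 F [-0.9 -0.1  5.8]
-77.0 act -76.3 y 0.0 z 110.0 F [-2.3 -0.3  5.9]
-74.0 act -73.3 y 0.0 z 110.0 F [-1.6  1.1  5.5]
-71.0 act -70.3 y 0.0 z 110.0 F [-1.8 -0.1  6.2]
-68.0 act -67.3 y 0.0 z 110.1 F [-1.6  0.3  6.9]
-65.0 act -64.3 y 0.0 z 110.1 F [-1.6 -0.1  5. ]
-62.0 act -61.3 y 0.0 z 110.0 F [-1.6  0.2  5. ]
-59.0 act -59.7 y 0.0 z 110.1 F [-5.9 -0.1  8.8]
-56.0 act -59.0 y 0.0 z 110.0 F [-12.6  -0.6  14.7]
-53.0 act -57.3 y 0.0 z 109.9 F [-16.7   0.6  17. ]
-50.0 act -53.7 y 0.0 z 109.9 F [-13.3  -0.7  14.4]
-47.0 act -48.5 y 0.0 z 109.9 F [-7.1 -0.5 10.2]
-44.0 act -45.1 y 0.0 z 109.9 F [-5.7 -0.6  9.2]
-41.0 act -42.0 y 0.0 z 110.0 F [-6.2  0.6  8.1]
-38.0 act -39.0 y 0.0 z 110.0 F [-5.6 -0.8  8.4]
 16.94 [0.508  0.0814 0.1099] [-6.   0.4  8.7] 0.131 44.7
```

```bash
python3 - <<'E'
from h import *; from workcell import bot
push(bot,-.035,-.016,.003)
push(bot,-.015,.004,.001,v=.02,stop=lambda L:len(L)>3 and max(l[2] for l in L)>-2.5 and L[-1][2]<max(l[2] for l in L)-4)
st(bot);snap(bot,"p4s",230,370,160,230,5,"side")
E
```

```text
-35.0 act -36.0 y 0.0 z 109.9 F [-5.3 -1.1  8.2]
-32.0 act -33.0 y 0.0 z 110.0 F [-5.5  0.4  8.9]
-29.0 act -30.0 y 0.0 z 110.0 F [-5.8 -0.9  8.6]
-26.0 act -27.0 y 0.0 z 109.9 F [-5.9 -0.4  8.1]
-23.0 act -24.0 y 0.0 z 109.9 F [-5.5 -1.4  7.9]
-20.0 act -21.0 y 0.0 z 109.9 F [-5.6 -0.6  8.3]
-17.0 act -18.0 y 0.0 z 110.0 F [-5.9 -0.5  8.4]
-15.0 act -16.2 y 0.0 z 110.0 F [-6.  -0.4  8.5]
-14.0 act -15.4 y 0.0 z 109.9 F [-6.4 -0.4  9.1]
-13.0 act -14.4 y 0.0 z 110.0 F [-6.7  0.2  9.8]
-12.0 act -13.4 y 0.0 z 110.0 F [-7.  -0.9  9.5]
-11.0 act -12.2 y 0.0 z 109.9 F [-6.5  0.3  8.8]
-10.0 act -10.9 y 0.0 z 110.0 F [-5.7 -0.7  8.2]
-9.0 act -9.4 y 0.0 z 109.9 F [-3.3 -0.7  7.7]
-8.0 act -7.8 y 0.0 z 109.9 F [-2.  -0.1  5.1]
-7.0 act -6.2 y 0.0 z 110.0 F [-0.7 -0.7  5.3]
-6.0 act -5.2 y 0.0 z 110.0 F [-0.3 -0.1  5.1]
-5.0 act -5.0 y 0.0 z 109.9 F [-2.8 -1.   7.8]
-4.0 act -4.9 y 0.0 z 109.9 F [-5.6  0.4  9.2]
STOP
 21.69 [0.5421 0.0808 0.1099] [-5.6  0.4  9.2] 0.134 44.8
```

View pics/p4s.png

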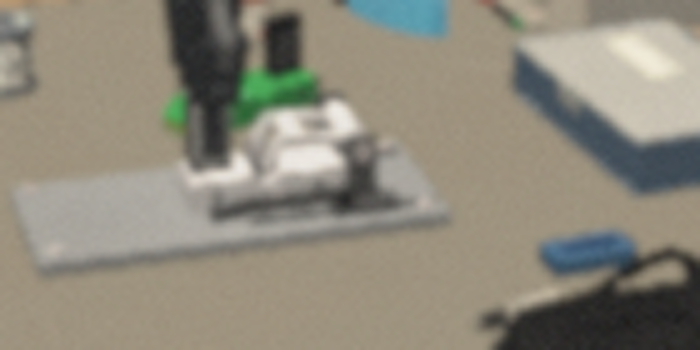

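The side crop shows the carrier under the arm between the rails, with the grip still held at about (215,130). The force dipped to about 0 at -5.2 mm and then rose sharply with the carrier stalled at -5.0 mm, so the roller is in the groove. That agrees with the -4 mm predicted from the image. Now I relax the push and let go.

```bash
python3 - <<'E'
from h import *; from workcell import bot
bot.move_l([*fx(-.0055-.035),.1099],max_speed=.02);st(bot,"relaxed")
bot.set_gripper(.5);st(bot,"open")
p=fx(-.0055-.035);bot.move_l([*p,.20]);st(bot,"up")
bot.move_l([p[0]-.1,p[1]-.25,.30],max_speed=.3);bot.sleep(.5);st(bot,"clear")
snap(bot,"p5",205,295,160,265,5)
E
```

```text
relaxed 21.99 [0.5419 0.0808 0.11  ] [ 0.7 -1.3  2.4] 0.134 43.7
open 22.4 [0.5413 0.0811 0.1096] [-0.1  0.3 -0.3] 0.498 0.0
up 23.15 [0.5411 0.081  0.1992] [-0.1 -0.2 -0.7] 0.497 0.0Traceback (most recent call last):
  File "<stdin>", line 5, in <module>
workcell.Unreachable: the arm cannot follow that straight line within its joint ranges
```

```bash
python3 - <<'E'
from h import *; from workcell import bot
bot.reach([.40,-.20,.30],q(0));bot.sleep(.3);st(bot,"clear")
snap(bot,"p5",205,295,160,265,5)
E
```

```text
clear 28.08 [ 0.4 -0.2  0.3] [-0.2 -1.   0.2] 0.501 0.0
```

View pics/p5.png

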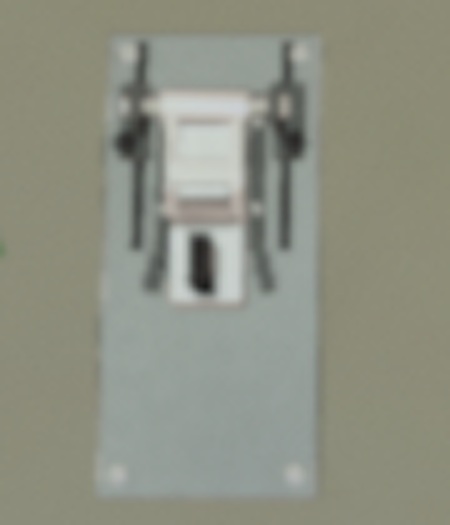

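The crop shows the carrier straight between the rails, its rear edge at crop (207,303) and its grip at (202,263) just behind the roller at (205,205). The gripper is clear, so I'm handing in.

```bash
python3 -c "
from workcell import bot
print(bot.job_done())"
```

```text
the job is handed in; nothing more can be done
None
```

The carrier is loaded in the fixture, with the roller in its groove as judged by push force and the final picture, and the gripper let go and clear; I handed the job in at about 28 s, and no verdict came back.

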